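Pump up the clamp pump until its indicator pin is fully out

TASK

Two yellow hand pumps for the welding clamps are bolted to the cart; one has lost its charge and its green indicator pin is not fully out. Push that pump's red palm knob down with the fingertips in full strokes, letting it spring back up each time, until its pin has come fully out with the white band at its root showing, as on the other pump, and leave the knob up. Only push the knob: do not pinch it, do not touch the pin, do not press the other pump, and leave everything else on the cart where it is.

Things in the scene. Friction and masses are not known exactly. Their poses are not given: they have to be found in the camera images.
- low_pump: yellow hand pump bolted to the tray (the one that has lost its charge), turned up to 0.35 rad about z. Origin: centre of its underside, z up. Base 90 (x) x 104 (y) x 8 mm, housing 64 x 80 mm, top at 58 mm; red knob 48 mm across on the z axis. Green pin 11 mm thick comes level out of the +y face (40 mm from the axis) at height 36 mm; brass coupler to +x, 52 mm out
- low_pump_knob_top (a point): centre of the slightly domed top of the red palm knob of low_pump, 110 mm above the tray when the knob is up and 86 mm when it is fully down; it moves with the knob. The knob is 16 mm thick and nearly flat within 12 mm of its centre
- low_pump_press (a joint): how far low_pump's knob is pressed down, m: 0 up (it springs back there by itself), 0.024 fully down (hard stop). It takes about 8 N at the top and 12 N at the bottom, plus 2 to 3 N while the pin is being driven
- low_pump_pin_out (a joint): how far low_pump's pin has come out, m: starts at 0 to 0.020, fully out at 0.040 and then stays. A ratchet drives it on: up to 12 mm by the first full stroke (to within 2 mm of the stop), 8 mm by each further one; it stays while the knob rises. The knob must come up to within 4 mm of its top to catch the next tooth. Strokes after fully out do no harm
- low_pump_pin: low_pump's indicator pin: bright green, 11 mm thick, with a 5 mm white band at its root that comes clear of the brass bushing only when the pin is fully out. Origin on its axis, 6 mm behind its tip; moves along the pump's +y
- low_pump_pin_tip (a point): centre of the free end of low_pump's pin; 46 mm from the pump's axis at joint value 0, 86 mm when fully out
- full_pump: yellow hand pump bolted to the tray (the one that is still charged: pin fixed, fully out, its tip 86 mm from the axis), turned up to 0.35 rad about z. Origin: centre of its underside, z up. Base 90 (x) x 104 (y) x 8 mm, housing 64 x 80 mm, top at 58 mm; red knob 48 mm across on the z axis. Green pin 11 mm thick comes level out of the +y face (40 mm from the axis) at height 36 mm; brass coupler to +x, 52 mm out
- full_pump_knob_top (a point): centre of the top of the other pump's red knob, 110 mm above the tray; not to be pressed
- full_pump_press (a joint): how far full_pump's knob is pressed down, m: 0 up, 0.024 fully down
- nozzle_1: copper conical gas nozzle standing upright, 25x25x58 mm; loose bystander, origin at the centre of its underside
- clamp_bolt_1: dark-headed steel clamping bolt standing on its head, 30x30x56 mm; loose bystander, origin at the centre of its underside
- clamp_bolt_2: dark-headed steel clamping bolt standing on its head, 30x30x56 mm; loose bystander, origin at the centre of its underside
- tube_2: short square tube offcut, 30x80x30 mm; loose bystander, origin at the centre of its underside
- tube_1: square tube offcut, 40x110x40 mm; loose bystander, origin at the centre of its underside
- v_block_1: grey V-block, 50x50x30 mm; loose bystander, origin at the centre of its underside
- stop_disc_2: dark steel stop disc, 60 mm across, 12 mm thick; loose bystander, origin at the centre of its underside
- hex_key_1: dark hex key, 35x93x5 mm; loose bystander, origin at the centre of its underside
- cart_pliers_2: yellow-handled pliers, 62x177x19 mm; loose bystander, origin at the centre of its underside
- cart_spanner: combination spanner, 51x208x8 mm; loose bystander, origin at the centre of its underside

How it is judged:
On the way, in this order (a step that is already met when the one before it is completed fails the run):
1. the discharged pump's knob is pushed down (value of joint low_pump_press above 0.016 m), for 0.02 s.
2. it springs back up (value of joint low_pump_press below 0.006 m), for 0.02 s.
3. it is pushed down again (value of joint low_pump_press above 0.016 m), for 0.02 s.
4. the pin is fully out (value of joint low_pump_pin_out above 0.0375 m), for 0.1 s.
At the end, for the whole second after the job is handed in: the discharged pump's pin is at least 37.5 mm out (40 mm is fully out), both knobs are up (within 3 mm), and every loose thing rests within 20 mm of where it was (value of joint low_pump_pin_out above 0.0375 m and value of joint each of low_pump_press, full_pump_press below 0.003 m and distance of each of nozzle_1, clamp_bolt_1, clamp_bolt_2, tube_2, tube_1, v_block_1, stop_disc_2, hex_key_1, cart_pliers_2, cart_spanner from where it was at the start of the episode below 0.02 m and linear speed of each of nozzle_1, clamp_bolt_1, clamp_bolt_2, tube_2, tube_1, v_block_1, stop_disc_2, hex_key_1, cart_pliers_2, cart_spanner below 0.02 m/s); the robot touches nothing.
It fails at once if the fingers or the arm touch the indicator pin with more than 1 N (contact force between any of the fingers, the arm and low_pump_pin above 1 N).
It fails at once if the knob is pinched or hooked: the grasp point between the fingers is below the knob's top while the fingers bear on the pump (z of the grasp point in the frame of low_pump_knob_top below -0.004 m and horizontal distance between the grasp point and low_pump_knob_top below 0.035 m and contact force between the fingers and low_pump above 0.5 N).
It fails at once if the other pump's knob is pressed more than 6 mm (value of joint full_pump_press above 0.006 m).
It fails at once if a loose thing is pushed or lifted more than 20 mm from its place (distance of any of nozzle_1, clamp_bolt_1, clamp_bolt_2, tube_2, tube_1, v_block_1, stop_disc_2, hex_key_1, cart_pliers_2, cart_spanner from where it was at the start of the episode above 0.02 m).
It also fails if it takes over 45 s, if anything falls off the work surface, if the arm or the gripper's body presses on something with over 40 N, if the wrist force passes 120 N, or if a joint passes its speed limit or range.

ROBOT

A 6-joint arm with a two-finger parallel gripper is mounted at the origin on a cart in front of the work surface, level with it; the furniture and walls round the work are solid. World frame = base frame: x ahead of the robot, y to its left, z up, the work surface at z = 0. Lengths are in m, angles in rad, forces in N, time in s.
With the tool pointing down it reaches from about 0.4 to 0.925 m from the base axis. Payload 3.4 kg.
Tool frame: the origin (TCP) lies at the very end of the fingers, on their centre line; the grasp point (between the pads) lies 19 mm behind it; z points along the fingers, y is the line along which they close (so a half turn about z gives the same grasp; the last joint's range is limited). The gripper opens to 85 mm and grips with 20 to 120 N. Pads are 22 mm wide; open, the fingers measure 114 mm over their backs; the gripper's body (76 mm by 85 mm) begins 54 mm behind the grasp point. The pads swing forward as they close: fully open they stand 13 mm farther back than shut.
Start: joints at [-1.3, 0.307, 1.506, -0, 1.328, -0.073], TCP at [0.194, -0.541, 0.231] pointing down, gripper open.
Joint ranges: [-3.12, 3.12], [-1.05, 2.28], [0.14, 2.33], [-1.42, 4.57], [0.1, 2.73], [-2.68, 2.68]. Speed limits (rad/s): [2.57, 2.57, 3.14, 3.14, 3.14, 3.14].

INTERFACE

Orientations are given as a 3x3 rotation matrix whose columns are the frame's x, y, z axes.
In Python, from cell import manip gives the robot as it stands. The module is installed in compiled form; this text tells all that it offers.
- The arm moves only by the tool move_arm, never from a script. Its argument "steps" is text: rows parted by semicolons, each of 7 numbers parted by spaces: the turn, a rotation vector about the tool's x, y, z in degrees, then the shift along the tool's x, y, z in units of 60 mm (1.0 is 60 mm), then the finger opening in mm, from 0 to 85.4. In form: wx wy wz x y z jaw; .... A call has 1 to 12 rows; each row shifts and turns the commanded pose from where the row before left it, along the tool's axes as they then stand; what a row does not reach is not made up. A row lasts 1/8 s, in which the tool goes at most 62.5 mm and 10.7 degrees, less where a joint would pass 70% of its speed; a pose out of reach is approached as far as the arm can. A call is refused whole if a number of a shift passes 1 or a number of a turn 10.7, either way. A call with a gripper value outside its range is refused whole. The fingers move at their own pace and stop on an object; "squeeze" is the grip in N (left out, the last holds). Time passes only in rows, so rows that do not move let the fingers close. It gives the time, the measured TCP pose, the force, the opening and the grip force at its end, in the units of the state.
- manip.observe(): the state, without advancing time (a new reading comes with each control period).
- manip.read_camera(name): name is "scene" or "top"; returns a dict with "img" (400x640x3 uint8, blue, green, red), "range_z" (400x640 float32, m along the optical axis (not along the pixel's ray), 0 where there is no reading), "vertical_fov" (degrees; the focal length in pixels is half the picture's height over the tangent of half this angle, whatever the lens; pixels are square), "cx", "cy" (the principal point, pixels), "k1" (the pictures are not rectified: a ray, as slopes to the right and down, at radius r is drawn at 1 + k1 r^2 times it, then the intrinsics apply), "world_to_cam" (4x4, takes a point from world to camera coordinates). Camera axes: x right, y down, z forward; pixel columns grow to the right and rows downward; lengths in m; the calibration is good to about 2 mm. A picture is of the moment at which its call begins.
- manip.finish_job(): hands the job in; it is judged then, once.
The state is a dict: "clock": time; "q": joint angles; "joint_velocities": joint speeds; "effort": joint torques, N m; "tcp_pos": TCP position; "tcp_rot": TCP orientation; "force": force on the tool from outside, world axes, zero at the start; "ft_torque": the same for the moment, N m; "gripper_width": opening from 0.0 (shut) to 1.0 (fully open); "grasp_force": force on a finger pad.
Only numpy, scipy, OpenCV 4.12 (cv2) and the standard library are available. Lean on these libraries where they do the work, as an engineer would, in place of code of your own. Each camera call takes 0.05 s, during which the arm holds its last target. There are 200 camera calls.

## Working session

There is one attempt and no reset: what is moved stays moved. The work goes in short steps, Python scripts to look and compute and a tool call to move; the robot and the scene stay as the last step left them, time stands still between calls to the robot, and variables do not carry over. Pictures are saved under pics/ and viewed, at most 10 in all, crops included, and the job is handed in when it is done.

Besides the shell and the picture viewer there is one more tool, called after "Call:" by a JSON object that holds its "method" and its "body", one argument or row to a line. move_arm: Moves the arm, as the interface text tells. Its arguments: {"type":"object","properties":{"steps":{"type":"string"},"squeeze":{"type":"number"}},"required":["steps"]}

```bash
mkdir -p pics; cat > h.py <<'E'
import numpy as np, cv2
from cell import manip
def cam(n):
    c=manip.read_camera(n); h=c["img"].shape[0]
    f=h/2/np.tan(np.radians(c["vertical_fov"])/2)
    v,u=np.mgrid[0:400,0:640].astype(float)
    X=(u-c["cx"])/f; Y=(v-c["cy"])/f; x,y=X.copy(),Y.copy()
    for _ in range(20):
        s=1+c["k1"]*(x*x+y*y); x,y=X/s,Y/s
    z=c["range_z"]; P=np.stack([x*z,y*z,z,np.ones_like(z)],-1)
    W=(P@np.linalg.inv(c["world_to_cam"]).T)[...,:3]; W[z==0]=np.nan
    return c["img"],W
E
python3 - <<'E'
from h import *
for n in("scene","top"):
    i,W=cam(n); cv2.imwrite(f"pics/{n}.png",i); np.save(n+".npy",W)
    b,g,r=[i[...,k].astype(int) for k in range(3)]
    m=((r>120)&(g<70)&(b<70)).astype(np.uint8)
    k,l,s,c=cv2.connectedComponentsWithStats(m)
    for j in range(1,k):
        if s[j,4]>60:
            w=W[l==j]; w=w[np.isfinite(w[:,2])]; t=w[w[:,2]>np.nanmax(w[:,2])-.012]
            print(n,"red",c[j],s[j,4],t.mean(0),t.min(0),t.max(0))
    m=((g>110)&(r<90)&(b<110)).astype(np.uint8)
    k,l,s,c=cv2.connectedComponentsWithStats(m)
    for j in range(1,k):
        if s[j,4]>15:
            w=W[l==j]; print(n,"green",c[j],s[j,4],np.nanmean(w,0),np.nanmin(w,0),np.nanmax(w,0))
print(manip.observe())
E
```

```text
scene red [172.21070117 145.13934471] 108960 [0.89852957 0.42358148 0.56519661] [0.89262371 0.39698866 0.56089551] [0.90293334 0.43964786 0.57283051]
scene green [256.26086957 272.60869565] 23 [0.44723967 0.22591061 0.03489933] [0.4438907  0.20589974 0.0058902 ] [0.46378622 0.24303671 0.04011962]
top red [310.86369254  70.64537771] 90626 [0.87940121 0.05175535 0.49410928] [ 0.87081793 -0.24777668  0.49013504] [0.89841847 0.70801494 0.5020851 ]
top green [ 75.95 200.95] 20 [ 0.57065173  1.07882698 -0.34934944] [ 0.5530695   1.07499309 -0.3662627 ] [ 0.58852312  1.0843146  -0.33335053]
{'clock': 0.1, 'q': array([-1.29948410e+00,  3.07510080e-01,  1.50752826e+00,  1.70352719e-05,
        1.32841611e+00, -7.35134999e-02]), 'joint_velocities': array([-0.00112382, -0.00134787, -0.0029292 ,  0.00011327,  0.00156641,
       -0.00135545]), 'effort': array([ 2.59319932e-04, -4.58528924e+01, -2.52607763e+01, -2.16885633e-04,
        5.66352930e-03, -8.62619203e-06]), 'tcp_pos': array([ 0.19417686, -0.54055958,  0.23047182]), 'tcp_rot': array([[ 9.41135802e-01,  3.38028356e-01, -4.83020397e-04],
       [ 3.38028666e-01, -9.41134097e-01,  1.79812032e-03],
       [ 1.53228692e-04, -1.85555015e-03, -9.99998267e-01]]), 'force': array([ 0.11303045, -0.24697432,  0.22050784]), 'ft_torque': array([ 0.03790699, -0.01383131, -0.04786483]), 'grasp_force': 0.0, 'gripper_width': 1.0003196068377063}
```

View pics/scene.png

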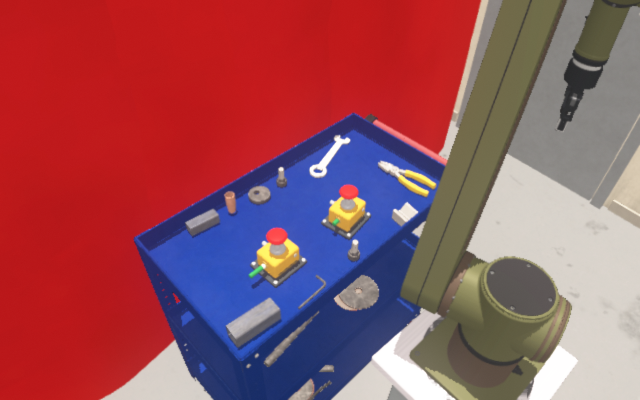

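View pics/top.png

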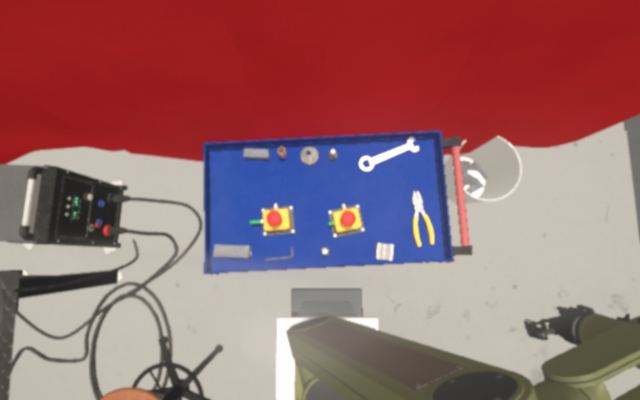

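The pump with its knob at scene (277,237) / top (274,218) has a long green pin, so it is the full one. The pump at scene (348,192) / top (347,218) shows only a stub of pin, so it is the low one. Next I measure the knobs.

```bash
python3 - <<'E'
from h import *
for n,boxes in(("scene",[(330,180,368,240),(260,225,300,285)]),("top",[(325,200,370,240),(245,200,297,240)])):
    i=cv2.imread(f"pics/{n}.png"); W=np.load(n+".npy")
    hsv=cv2.cvtColor(i,cv2.COLOR_BGR2HSV)
    for x0,y0,x1,y1 in boxes:
        w=W[y0:y1,x0:x1]; h=hsv[y0:y1,x0:x1].astype(int)
        red=((h[...,0]<8)|(h[...,0]>172))&(h[...,1]>180)&(h[...,2]>90)
        t=w[red]; t=t[(t[:,2]>.1)&(t[:,2]<.13)]
        print(n,"knob",len(t),t.mean(0).round(4),((t.max(0)+t.min(0))/2).round(4),np.ptp(t,0).round(3))
        g=(h[...,0]>45)&(h[...,0]<85)&(h[...,1]>120); p=w[g]
        print("  pin",len(p),np.nanmedian(p,0).round(3),np.nanmin(p,0).round(3),np.nanmax(p,0).round(3))
        y=(h[...,0]>18)&(h[...,0]<32)&(h[...,1]>150)&(abs(w[...,2]-.058)<.008); p=w[y]
        r=cv2.minAreaRect((p[:,:2]*1000).astype(np.float32)); print("  housing",r)
W=np.load("top.npy")
s=W[130:275,200:455]; f=s[(abs(s[...,2])<.01)]; print(f.min(0),f.max(0),np.median(f[:,2]))
q=W[235:265,:,:]
for nm,(u,v) in dict(bolt=(325,251),vblock=(385,252),pl=(424,215)).items(): 
    a=W[v-4:v+5,u-4:u+5].reshape(-1,3); print(nm,a[np.nanargmax(a[:,2])])
E
```

```text
scene knob 74 [ 0.4476 -0.0574  0.106 ] [ 0.4519 -0.0598  0.1061] [0.04  0.04  0.012]
  pin 18 [ 0.442 -0.01   0.039] [ 0.437 -0.018  0.033] [ 0.446 -0.005  0.043]
  housing ((451.2505798339844, -60.835208892822266), (58.164833068847656, 77.46044921875), 10.595903396606445)
scene knob 141 [0.4538 0.1597 0.1073] [0.4536 0.1594 0.106 ] [0.041 0.043 0.011]
  pin 9 [0.449 0.212 0.038] [0.448 0.209 0.033] [0.452 0.215 0.041]
  housing ((452.45001220703125, 160.26016235351562), (59.386375427246094, 76.46879577636719), 6.151105880737305)<stdin>:9: RuntimeWarning: Mean of empty slice.
  ret = um.true_divide(
Traceback (most recent call last):
ValueError: zero-size array to reduction operation maximum which has no identity
```

Call:
{"method": "move_arm", "body": {
  "steps": "0 0 0 0.56 -0.51 0 0; 0 0 0 0.56 -0.51 0 0; 0 0 0 0.56 -0.51 0 0; 0 0 0 0.56 -0.51 0 0; 0 0 0 0.56 -0.51 0 0; 0 0 0 0.56 -0.51 0.1 0; 0 0 0 0.56 -0.51 0.2 0; 0 0 0 0.56 -0.51 0.2 0; 0 0 0 0.56 -0.51 0.2 0; 0 0 0 0.56 -0.51 0.2 0; 0 0 0 0.56 -0.51 0.2 0; 0 0 0 0.56 -0.51 0.2 0",
  "squeeze": 30
}}

```text
clock: 1.6
tcp_pos: [0.45, -0.0579, 0.1528]
tcp_rot: [[0.941, 0.338, -0.0], [0.338, -0.941, -0.0], [-0.0, 0.0, -1.0]]
force: [0.1, 0.2, -0.4]
gripper_width: 0.002
grasp_force: 0.0
```

Call:
{"method": "move_arm", "body": {
  "steps": "0 0 0 0 0 0 0; 0 0 0 0 0 0 0"
}}

```text
clock: 1.85
tcp_pos: [0.4492, -0.0593, 0.1531]
tcp_rot: [[0.941, 0.339, -0.001], [0.339, -0.941, -0.0], [-0.001, -0.0, -1.0]]
force: [-1.0, 0.4, -0.1]
gripper_width: 0.001
grasp_force: 0.0
```

```bash
python3 - <<'E'
from h import *
o=manip.observe(); p=o["tcp_pos"]; R=o["tcp_rot"]
print(o["clock"],p,R.round(3),o["q"].round(2),o["gripper_width"],o["force"])
print("units to knob top", R.T@(np.array([.4515,-.0603,.110])-p)/.06)
i,W=cam("scene"); cv2.imwrite("pics/a.png",cv2.resize(i[130:290,230:430],(800,640))[:600])
E
```

```text
1.85 [ 0.44921965 -0.05933738  0.15307544] [[ 0.941  0.339 -0.001]
 [ 0.339 -0.941 -0.   ]
 [-0.001 -0.    -1.   ]] [-0.22  0.22  1.86 -0.    1.06  1.  ] 0.0014190747276175684 [-0.97625737  0.37391322 -0.0865123 ]
units to knob top [0.03114526 0.02807295 0.71788485]
```

View pics/a.png

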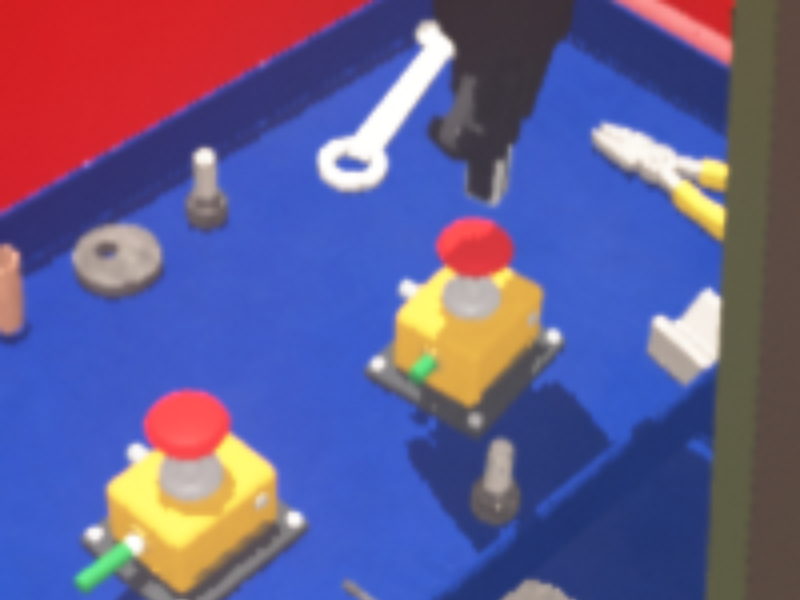

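The picture shows the shut fingertips (487,200) right above the low pump's knob (475,247). The low pump's pin is a short stub at (423,367), while the full pump's pin has its white band at (132,545). Now the first stroke.

Call:
{"method": "move_arm", "body": {
  "steps": "0 0 0 0.03 0.03 0.3 0; 0 0 0 0 0 0.3 0; 0 0 0 0 0 0.15 0; 0 0 0 0 0 0.15 0; 0 0 0 0 0 0.1 0; 0 0 0 0 0 0.08 0; 0 0 0 0 0 0 0; 0 0 0 0 0 0 0"
}}

```text
clock: 2.9
tcp_pos: [0.451, -0.0615, 0.0899]
tcp_rot: [[0.942, 0.337, -0.0], [0.337, -0.942, -0.001], [-0.001, 0.001, -1.0]]
force: [-3.7, 0.1, 12.0]
gripper_width: 0.0
grasp_force: 5.8
```

Call:
{"method": "move_arm", "body": {
  "steps": "0 0 0 0 0 0.06 0; 0 0 0 0 0 0.04 0; 0 0 0 0 0 0 0"
}}

```text
clock: 3.28
tcp_pos: [0.4511, -0.0616, 0.0858]
tcp_rot: [[0.941, 0.337, 0.0], [0.337, -0.941, -0.001], [-0.0, 0.001, -1.0]]
force: [-9.4, -0.2, 31.4]
gripper_width: -0.001
grasp_force: 15.9
```

Hard stop reached at z=0.086, as expected. Next, further full strokes.

Call:
{"method": "move_arm", "body": {
  "steps": "0 0 0 0 0 -0.3 0; 0 0 0 0 0 -0.25 0; 0 0 0 0 0 0 0; 0 0 0 0 0 0 0; 0 0 0 0 0 0.2 0; 0 0 0 0 0 0.2 0; 0 0 0 0 0 0.15 0; 0 0 0 0 0 0 0; 0 0 0 0 0 0 0"
}}

```text
clock: 4.4
tcp_pos: [0.4528, -0.0609, 0.0857]
tcp_rot: [[0.941, 0.338, 0.003], [0.338, -0.941, -0.001], [0.002, 0.002, -1.0]]
force: [-8.4, 0.1, 43.1]
gripper_width: 0.003
grasp_force: 21.8
```

Call:
{"method": "move_arm", "body": {
  "steps": "0 0 0 0 0 -0.3 0; 0 0 0 0 0 -0.25 0; 0 0 0 0 0 0 0; 0 0 0 0 0 0 0; 0 0 0 0 0 0.2 0; 0 0 0 0 0 0.2 0; 0 0 0 0 0 0.15 0; 0 0 0 0 0 0 0; 0 0 0 0 0 0 0"
}}

```text
clock: 5.52
tcp_pos: [0.4523, -0.0605, 0.0857]
tcp_rot: [[0.941, 0.338, 0.002], [0.338, -0.941, -0.001], [0.002, 0.001, -1.0]]
force: [-10.2, 1.9, 45.8]
gripper_width: 0.002
grasp_force: 23.1
```

Call:
{"method": "move_arm", "body": {
  "steps": "0 0 0 0 0 -0.3 0; 0 0 0 0 0 -0.25 0; 0 0 0 0 0 0 0; 0 0 0 0 0 0 0; 0 0 0 0 0 0.2 0; 0 0 0 0 0 0.2 0; 0 0 0 0 0 0.15 0; 0 0 0 0 0 0 0; 0 0 0 0 0 0 0"
}}

```text
clock: 6.65
tcp_pos: [0.4523, -0.0604, 0.0857]
tcp_rot: [[0.941, 0.338, 0.002], [0.338, -0.941, -0.001], [0.002, 0.001, -1.0]]
force: [-10.1, 2.6, 47.1]
gripper_width: -0.001
grasp_force: 23.2
```

Call:
{"method": "move_arm", "body": {
  "steps": "0 0 0 0 0 -0.3 0; 0 0 0 0 0 -0.25 0; 0 0 0 0 0 0 0; 0 0 0 0 0 0 0; 0 0 0 0 0 0.2 0; 0 0 0 0 0 0.2 0; 0 0 0 0 0 0.15 0; 0 0 0 0 0 0 0; 0 0 0 0 0 0 0"
}}

```text
clock: 7.78
tcp_pos: [0.4523, -0.0604, 0.0857]
tcp_rot: [[0.941, 0.338, 0.002], [0.338, -0.941, -0.001], [0.002, 0.001, -1.0]]
force: [-9.6, 2.0, 47.0]
gripper_width: 0.003
grasp_force: 23.1
```

Call:
{"method": "move_arm", "body": {
  "steps": "0 0 0 0 0 -0.3 0; 0 0 0 0 0 -0.3 0; 0 0 0 0 0 -0.5 0; 0 0 0 0 0 -0.5 0; 0 0 0 0 0 0 0; 0 0 0 0 0 0 0"
}}

```text
clock: 8.52
tcp_pos: [0.4511, -0.0602, 0.177]
tcp_rot: [[0.941, 0.338, -0.002], [0.338, -0.941, 0.001], [-0.002, -0.001, -1.0]]
force: [-0.8, -0.4, -1.0]
gripper_width: -0.001
grasp_force: 0.0
```

```bash
python3 - <<'E'
from h import *
i,W=cam("scene"); cv2.imwrite("pics/b.png",cv2.resize(i[130:290,230:430],(800,640))[:600])
h=cv2.cvtColor(i,cv2.COLOR_BGR2HSV)[180:240,320:368].astype(int); w=W[180:240,320:368]
p=w[(h[...,0]>45)&(h[...,0]<85)&(h[...,1]>120)]; d=np.linalg.norm(p[:,:2]-[.4515,-.0603],axis=1)
print(len(p),np.nanmax(d),np.nanmin(d)); print(manip.observe()["force"])
E
```

```text
48 0.08419640631666683 0.04913800352694247
[ 0.11650418  0.07066412 -0.27107519]
```

View pics/b.png

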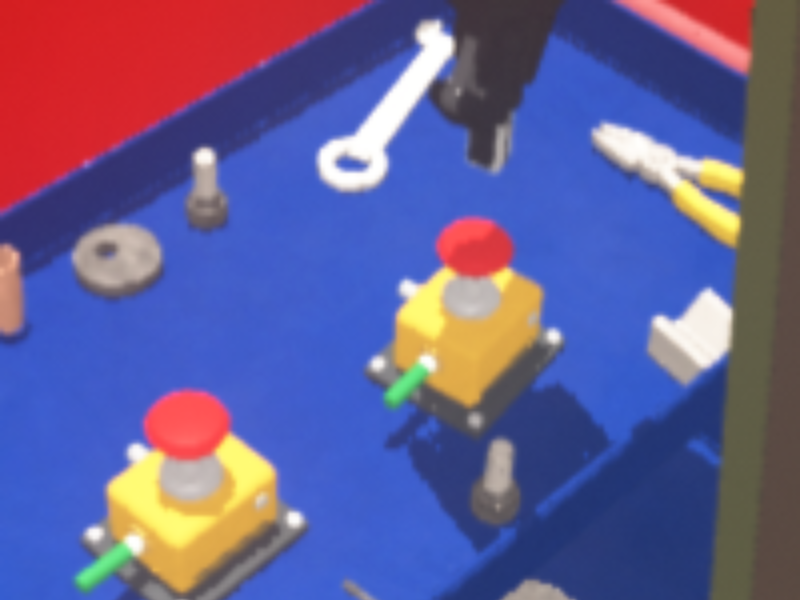

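The low pump's pin now runs from the white band at its root (429,360) to its tip (390,400), measured 84 mm from the axis. That matches the full pump's pin. The knob is up and nothing else has moved.

```bash
python3 -c "
from cell import manip
print(manip.finish_job())"
```

```text
the job is handed in; nothing more can be done
None
```

The low pump was recharged with five full strokes: its pin is fully out with the white band showing, its knob is up, nothing else was seen to move, and the job is handed in (no verdict was returned).

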